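Refit the sprung spindle of the kitchen-paper holder

TASK

Put the spindle back into the kitchen-paper holder: the sprung steel rod goes in the cup of the low cheek and the white stub in the cup of the high cheek, so that the spindle is held level between them by its own spring. Let go of it, and do not shift or knock over the breakfast things around it.

Things in the scene. Friction and masses are not known exactly. Their poses are not given: they have to be found in the camera images.
- spindle: spindle of the kitchen-paper holder, about 0.14 kg, lying on the table at the start, 184 mm overall. Origin: mid-tube, on the axis. White octagonal tube along y, 140 mm long, 32 mm across flats (as it lies, two flats level, two upright; axis 16 mm up). Fixed white stub at the -y end, sprung steel rod at the +y end; both 12 mm thick, round-ended, on the axis
- plunger (a joint): how far the sprung rod is pushed into the tube, m: 0 fully out, 0.020 fully in; about 2 N starts it, 9 N pushes it fully in
- rod_end (a point): outer end point of the sprung steel rod, on the spindle's axis; the rod sticks 34 mm out of the tube when fully out, so this is at y = +104 mm from the spindle's origin, less as it is pushed in
- stub_end (a point): outer end point of the fixed stub, which sticks 10 mm out of the tube: y = -80 mm from the spindle's origin
- holder: wooden kitchen-paper holder, fixed. Origin under the middle of its base (90 mm in x, 230 in y, 14 thick). Two upright cheeks, 50 mm wide in x, 16 thick, inner faces at y = +80 and -80 mm: low cheek at +y (top 105 mm up), high cheek at -y (top 135 mm up). In each inner face a round blind cup hole, 25 mm across, 10 deep, centre 85 mm up. The spindle seats level along y
- cup_low (a point): centre of the floor of the cup hole in the low cheek: y = +90 mm, z = 85 mm in the holder's frame; its mouth is 10 mm towards -y. With the spindle seated the rod stays pushed in about 4 mm
- cup_high (a point): centre of the floor of the cup hole in the high cheek: y = -90 mm, z = 85 mm in the holder's frame; its mouth is 10 mm towards +y. For the stub to pass this cheek's face with the rod bottomed in the low cup, the rod must be pushed in 14 mm or more
- jam_jar: bystander: closed glass jar of jam with a steel lid, 58 mm across, 72 mm tall. Origin at the middle of its underside, on the table
- egg_cup: bystander: white egg cup with an egg in it, 50 mm across, 89 mm tall. Origin at the middle of its underside, on the table
- teapot: bystander: round yellow teapot, 148 mm across, 145 mm tall, spout and handle to its -y and +y. Origin at the middle of its underside, on the table
- toast_plate: bystander: white plate 200 mm across with two slices of toast, 25 mm tall. Origin at the middle of its underside, on the table
- mug: bystander: blue mug, 76 mm across, 90 mm tall, handle at +y. Origin at the middle of its underside, on the table
- butter_knife: bystander: steel butter knife lying flat, 200 mm long along its x, 8 mm thick. Origin at the middle of its underside, on the table
- toast_rack: bystander: steel toast rack, 160 x 70 mm, 87 mm tall. Origin at the middle of its underside, on the table

How it is judged:
At the end, for the whole second after the job is handed in: The rod's end is within 10 mm of the centre of the low cheek's cup floor, the stub's end within 10 mm of the centre of the high cheek's cup floor, the spindle's axis is within 0.08 rad of the holder's y, and the spindle is at rest (under 0.02 m/s), released (distance between rod_end and cup_low below 0.01 m and distance between stub_end and cup_high below 0.01 m and angle between the y axis of spindle and the y axis of holder, either way round below 0.08 rad and linear speed of spindle below 0.02 m/s); the robot touches nothing.
It fails at once if a breakfast thing is shifted more than 30 mm or knocked over (distance of any of jam_jar, egg_cup, teapot, toast_plate, mug, butter_knife, toast_rack from where it was at the start of the episode above 0.03 m or angle between any of jam_jar, egg_cup, teapot, toast_plate, mug, butter_knife, toast_rack's own z axis and vertical above 0.5 rad).
It also fails if it takes over 48 s, if anything falls off the work surface, if the arm or the gripper's body presses on something with over 40 N, if the wrist force passes 120 N, or if a joint passes its speed limit or range.

ROBOT

A 7-joint arm with a two-finger parallel gripper is mounted at the origin on the work surface. World frame = base frame: x ahead of the robot, y to its left, z up, the work surface at z = 0. Lengths are in m, angles in rad, forces in N, time in s.
With the tool pointing down it reaches from about 0.425 to 0.875 m from the base axis. Payload 4.7 kg.
Tool frame: the origin (TCP) lies midway between the tips of the shut fingers; the grasp point (between the pads) lies 19 mm behind it; z points along the fingers, y is the line along which they close (so a half turn about z gives the same grasp; the last joint's range is limited). The gripper opens to 85 mm and grips with 20 to 120 N. Pads are 22 mm wide; open, the fingers measure 114 mm over their backs; the gripper's body (76 mm by 85 mm) begins 54 mm behind the grasp point. The pads swing forward as they close: fully open they stand 13 mm farther back than shut.
Start: joints at [-1.155, 0.321, -0.07, 1.45, 0.023, 1.371, -0.057], TCP at [0.254, 0.598, 0.231] pointing down, gripper open.
Joint ranges: [-2.86, 2.86], [-0.3, 2.09], [-1.38, 1.24], [0.06, 2.45], [-1.56, 4.7], [0.09, 2.05], [-2.69, 2.69]. Speed limits (rad/s): [2.57, 2.57, 3.14, 3.14, 3.14, 3.14, 3.14].

INTERFACE

Orientations are given as a rotation vector (axis times angle).
In Python, from cell import arm, vision gives the robot as it stands (arm), with the cameras (vision).
- The arm moves only by the tool advance, called after "Request:" as a command line: name --pt "numbers of a row" for each row, then --argument value for the rest. Schema: {"type":"object","properties":{"ticks":{"type":"array","items":{"type":"array","items":{"type":"number"},"minItems":6,"maxItems":6},"minItems":1,"maxItems":5},"jaw":{"type":"number"},"clamp_n":{"type":"number"},"only":{"type":"string"},"quiet":{"type":"boolean"},"lines":{"type":"string"}},"required":["ticks"],"additionalProperties":false}. ticks is a list of rows, 1 to 5 of them, each of 6 numbers: dx, dy, dz in parts of the range, where 1.0 means 1 m, then a rotation vector rx, ry, rz in a scale on which 1.0 is pi/2 rad; each row is the pose to reach, as a shift and turn from the pose commanded when the call began, along the tool's axes at that moment; what a row does not reach only later rows make up. A row lasts 1/10 s, in which the tool goes at most 0.05 m and 0.15 rad, less where a joint would pass 70% of its speed; a pose out of reach is approached as far as the arm can. jaw is the opening from 0.0 (shut) to 1.0 (fully open), set as the call begins (left out keeps the last). The fingers move at their own pace and stop on an object; clamp_n is the grip in N (left out, the last holds). Time passes only in rows, so rows that do not move let the fingers close. The tool returns the time, the measured TCP pose, the force, the opening and the grip force at its end. only (a regular expression) keeps the lines of the reply that match it, lines (a string "A,B") keeps lines A to B, and quiet returns only ok. A shift or turn number past 1, either way, is cut back to 1. Input that does not fit is refused with a message, and nothing moves.
- arm.read_state(): the state, without advancing time (a new reading comes with each control period).
- vision.get_image(name): name is "scene" or "top" or "wrist"; returns the picture (384x512x3 uint8, red, green, blue); there is no depth.
- vision.camera_params(name): a dict with "intrinsics" (3x3 intrinsics, pixels), "T" (4x4, takes a point from camera to world coordinates). Camera axes: x right, y up, looking along -z (the intrinsics and any distortion apply to the point x, -y, -z); pixel columns grow to the right and rows downward; lengths in m; the calibration is good to about 2 mm. A picture is of the moment at which its call begins: read the wrist's pose just before it. camera_params takes no time and is no camera call; for the wrist camera it gives the pose at the moment of the call.
- arm.hand_in(): hands the job in; it is judged then, once.
The state is a dict: "time": time; "joint_positions": joint angles; "joint_velocities": joint speeds; "tau": joint torques, N m; "tcp_pos": TCP position; "orientation": TCP orientation; "ft_force": force on the tool from outside, world axes, zero at the start; "torque": the same for the moment, N m; "grip_width": opening from 0.0 (shut) to 1.0 (fully open); "gripper_force": force on a finger pad.
Only numpy, scipy, OpenCV 4.12 (cv2) and the standard library are available. Lean on these libraries where they do the work, as an engineer would, in place of code of your own. Each camera call takes 0.05 s, during which the arm holds its last target. There are 200 camera calls.

## Working session

There is one attempt and no reset: what is moved stays moved. The work goes in short steps, Python scripts to look and compute and a tool call to move; the robot and the scene stay as the last step left them, time stands still between calls to the robot, and variables do not carry over. Pictures are saved under pics/ and viewed, at most 10 in all, crops included, and the job is handed in when it is done.

```bash
ls; mkdir -p pics; cat > h.py <<'E'
import numpy as np, cv2
from cell import arm, vision
def snap(n,f):
    P=vision.camera_params(n); im=vision.get_image(n); cv2.imwrite(f'pics/{f}.png',im[:,:,::-1]); np.savez(f'pics/{f}.npz',K=P['intrinsics'],T=P['T']); return im
def ray(f,u,v):
    d=np.load(f'pics/{f}.npz');K,T=d['K'],d['T']
    p=np.linalg.inv(K)@[u,v,1]; return T[:3,3],T[:3,:3]@[p[0],-p[1],-1]
def onz(f,u,v,z):
    o,d=ray(f,u,v); return o+d*(z-o[2])/d[2]
def proj(f,X):
    d=np.load(f'pics/{f}.npz');K,T=d['K'],d['T']
    p=T[:3,:3].T@(np.array(X)-T[:3,3]); q=K@[p[0],-p[1],-p[2]]; return q[:2]/q[2]
def tri(obs):
    A=np.zeros((3,3));b=np.zeros(3);L=[]
    for f,u,v in obs:
        o,d=ray(f,u,v);d=d/np.linalg.norm(d);M=np.eye(3)-np.outer(d,d);A+=M;b+=M@o;L.append((o,d,M))
    X=np.linalg.solve(A,b); return X,[np.linalg.norm(M@(X-o)) for o,d,M in L]
E
python3 - <<'E'
from h import *
a=snap('top','top0');b=snap('scene','scene0');snap('wrist','wrist0')
s=arm.read_state();print({k:np.round(v,3) for k,v in s.items()})
print(vision.camera_params('top'),vision.camera_params('scene'))
E
```

```text
cell.py
pics
{'time': np.float64(0.15), 'joint_positions': array([-1.155,  0.322, -0.07 ,  1.451,  0.023,  1.371, -0.057]), 'joint_velocities': array([-0.   , -0.002,  0.   , -0.003,  0.002,  0.001,  0.001]), 'tau': array([ 0.0000e+00, -4.9410e+01, -3.8300e-01, -3.1468e+01,  1.3000e-02,
        8.0000e-03, -0.0000e+00]), 'tcp_pos': array([0.254, 0.598, 0.23 ]), 'orientation': array([-6.270e-01, -3.078e+00,  2.000e-03]), 'ft_force': array([-0.449, -0.402, -0.498]), 'torque': array([ 0.007,  0.038, -0.028]), 'gripper_force': np.float64(0.0), 'grip_width': np.float64(1.001)}
{'intrinsics': array([[469.80692995,   0.        , 249.09316806],
       [  0.        , 469.80692995, 188.52768164],
       [  0.        ,   0.        ,   1.        ]]), 'T': array([[-0.00790985,  0.98027981, -0.19745617,  0.29871814],
       [-0.99992619, -0.00593265,  0.01060292,  0.02586429],
       [ 0.00922239,  0.19752546,  0.98025438,  1.67904811],
       [ 0.        ,  0.        ,  0.        ,  1.        ]])} {'intrinsics': array([[380.95795939,   0.        , 255.75702292],
       [  0.        , 380.95795939, 183.8681822 ],
       [  0.        ,   0.        ,   1.        ]]), 'T': array([[ 0.817435  , -0.41572888,  0.39870981,  1.05598694],
       [ 0.57574341,  0.61116001, -0.54314176, -0.56868472],
       [-0.01787578,  0.67353763,  0.73893675,  0.86618118],
       [ 0.        ,  0.        ,  0.        ,  1.        ]])}
```

View pics/top0.png

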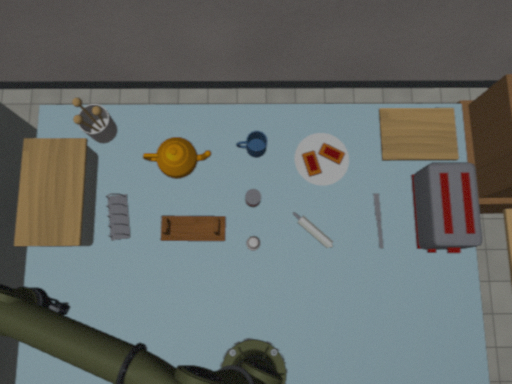

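View pics/scene0.png

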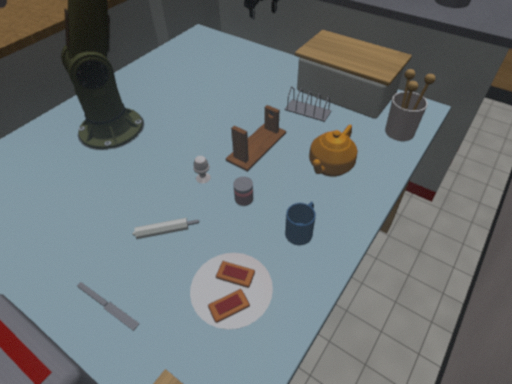

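```bash
python3 - <<'E'
from h import *
t=cv2.imread('pics/top0.png');s=cv2.imread('pics/scene0.png')
C=lambda im,u,v:cv2.resize(im[v:v+60,u:u+80],None,fx=5,fy=5,interpolation=cv2.INTER_CUBIC)
m=np.vstack([np.hstack([C(t,153,198),C(t,273,200)]),np.hstack([C(s,220,105),C(s,125,195)])])
cv2.imwrite('pics/crops.png',m)
E
```

```text
(no output)
```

View pics/crops.png

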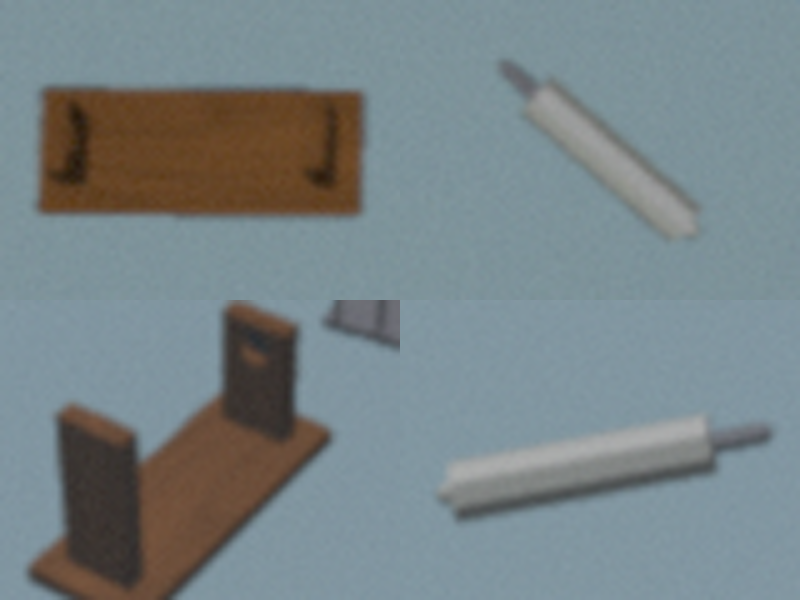

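```bash
python3 - <<'E'
from h import *
np.set_printoptions(precision=4,suppress=True)
c=lambda x,y,tx,ty,u,v:((x-tx+.5)/5-.5+u,(y-ty+.5)/5-.5+v)
T=lambda x,y:c(x,y,0,0,153,198); S=lambda x,y:c(x,y,400,0,273,200); SH=lambda x,y:c(x,y,0,300,220,105); SS=lambda x,y:c(x,y,400,300,125,195)
base=np.array([onz('top0',*T(*p),.014) for p in [(42,90),(362,92),(360,213),(38,212)]]);print(base,base.mean(0))
print('scene low corner',[onz('scene0',*SH(*p),.014) for p in [(330,433),(30,572)]])
print('rod',tri([('top0',*S(501,64)),('scene0',*SS(771,432))]))
print('stub',tri([('top0',*S(690,230)),('scene0',*SS(439,495))]))
for n,p in dict(rod=(501,64),stub=(690,230)).items(): print(n,onz('top0',*S(*p),.016))
for n,p in dict(rod=(771,432),stub=(439,495)).items(): print(n,onz('scene0',*SS(*p),.016))
for n,p in dict(egg=(253,242,.085),jam=(253,198,.072)).items(): print(n,onz('top0',*p))
# cheeks tops
print('lowtop',[onz('scene0',*SH(*p),.105) for p in [(226,305),(298,330)]],'hightop',[onz('scene0',*SH(*p),.135) for p in [(62,410),(133,440)]])
w=cv2.imread('pics/wrist0.png');print(w.mean())
R=cv2.Rodrigues(arm.read_state()['orientation'])[0];print(R)
P=vision.camera_params('wrist');Tw=P['T'];print(P['intrinsics'],'\n',R.T@Tw[:3,:3],R.T@(Tw[:3,3]-arm.read_state()['tcp_pos']))
E
```

```text
[[0.5375 0.3229 0.014 ]
 [0.5345 0.0947 0.014 ]
 [0.4483 0.0959 0.014 ]
 [0.4506 0.3232 0.014 ]] [0.4927 0.2092 0.014 ]
scene low corner [array([0.5397, 0.3171, 0.014 ]), array([0.4532, 0.0917, 0.014 ])]
rod (array([ 0.546 , -0.1474,  0.0155]), [np.float64(0.0005309226748281873), np.float64(0.000530922674828215)])
stub (array([ 0.4256, -0.2801,  0.0148]), [np.float64(0.0018522884513576545), np.float64(0.0018522884513577434)])
rod [ 0.5456 -0.1478  0.016 ]
stub [ 0.4264 -0.2783  0.016 ]
rod [ 0.5467 -0.1473  0.016 ]
stub [ 0.4253 -0.2819  0.016 ]
egg [ 0.4352 -0.0031  0.085 ]
jam [ 0.5888 -0.0048  0.072 ]
lowtop [array([0.4674, 0.2956, 0.105 ]), array([0.5219, 0.2992, 0.105 ])] hightop [array([0.4677, 0.1195, 0.135 ]), array([0.5197, 0.1209, 0.135 ])]
96.42707824707031
[[-0.9204  0.391  -0.0005]
 [ 0.391   0.9204 -0.0014]
 [-0.0001 -0.0015 -1.    ]]
[[283.7959   0.     254.864 ]
 [  0.     283.7959 193.4712]
 [  0.       0.       1.    ]] 
 [[ 0.0004  0.9512  0.3086]
 [ 1.     -0.0006  0.0005]
 [ 0.0007  0.3086 -0.9512]] [ 0.0796  0.0006 -0.1425]
```

```bash
cat > go.py <<'E'
# go.py x y z az_deg [tilt_deg]: TCP target -> shift & rotvec in current tool axes
import sys; from h import *
from scipy.spatial.transform import Rotation as Ro
np.set_printoptions(precision=4,suppress=True)
v=list(map(float,sys.argv[1:]))+[0]; a=np.radians(v[3])
s=arm.read_state();R=Ro.from_rotvec(s['orientation'])
G=Ro.from_matrix(np.array([[-np.sin(a),np.cos(a),0],[np.cos(a),np.sin(a),0],[0,0,-1]]).astype(float))*Ro.from_rotvec([0,-np.radians(v[4]),0])
print(R.inv().apply(np.array(v[:3])-s['tcp_pos']),(R.inv()*G).as_rotvec(), 't',s['time'])
E
python3 go.py 0.45 0.22 0.30 0
```

```text
[-0.3281 -0.2713 -0.0691] [-0.0012  0.0009  1.169 ] t 0.15
```

Units first: turns go in shares of pi/2 rad. So 1.169 rad is 0.7442.

Request:
advance --pt "-0.328 -0.271 -0.069 0 0 0.7442" --pt "-0.328 -0.271 -0.069 0 0 0.7442" --pt "-0.328 -0.271 -0.069 0 0 0.7442" --pt "-0.328 -0.271 -0.069 0 0 0.7442" --pt "-0.328 -0.271 -0.069 0 0 0.7442" --jaw 1.0

```text
time: 0.65
tcp_pos: [0.3684, 0.3771, 0.2715]
orientation: [-1.719, -2.63, 0.0]
ft_force: [-0.4, -0.3, 0.2]
grip_width: 0.993
gripper_force: 0.0
```

```bash
python3 go.py 0.45 0.22 0.30 0
```

```text
[-0.1766  0.0117 -0.0285] [-0.0001 -0.      0.4129] t 0.65
```

In the tool's units: 0.413 rad is 0.2629.

```bash
python3 -c "
from h import *
snap('wrist','w1')"
```

Request:
advance --pt "-0.177 0.012 -0.0285 0 0 0.2629" --pt "-0.177 0.012 -0.0285 0 0 0.2629" --pt "-0.177 0.012 -0.0285 0 0 0.2629" --pt "-0.177 0.012 -0.0285 0 0 0.2629" --pt "-0.177 0.012 -0.0285 0 0 0.2629"

```text
time: 1.2
tcp_pos: [0.4537, 0.2172, 0.3009]
orientation: [2.223, 2.217, 0.002]
ft_force: [-0.7, 1.0, 0.2]
grip_width: 1.001
gripper_force: 0.0
```

```bash
python3 -c "
from h import *
snap('wrist','w2')
a=cv2.imread('pics/w1.png');b=cv2.imread('pics/w2.png')
cv2.imwrite('pics/w12.png',cv2.resize(np.hstack([a,b]),(800,300)))
cv2.imwrite('pics/w2b.png',cv2.resize(b,(800,600),interpolation=cv2.INTER_CUBIC))
from h import proj
for y in (-.115,.115): print(proj('w2',(.493,.209+y,.014)))
"; python3 go.py 0.476 -0.2245 0.15 -42.2
```

```text
[278.49064204 229.75709136]
[282.33378851  81.06158011]
[-0.4449  0.0232  0.15  ] [ 0.0005 -0.0009  0.738 ] t 1.25
```

View pics/w2b.png

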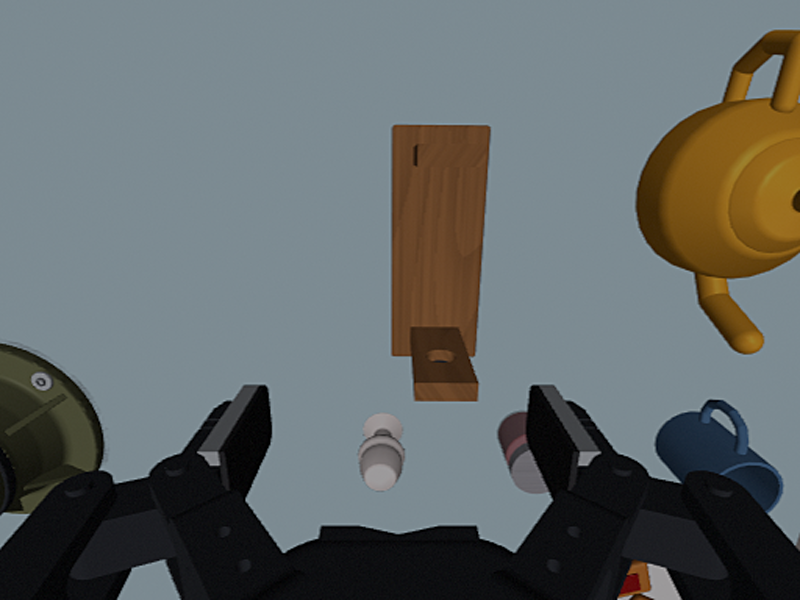

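```bash
python3 - <<'E'
from h import *
np.set_printoptions(precision=4,suppress=True)
q=lambda x,y:((x+.5)/1.5625-.5,(y+.5)/1.5625-.5)
B=np.array([onz('w2',*q(*p),.014) for p in [(392,125),(490,125.5),(476,356),(392,356)]]);print(B,B.mean(0))
H=np.array([onz('w2',*q(*p),.135) for p in [(415,401),(478,401),(476,383),(415,384)]]);print(H,H.mean(0))
o,d=ray('w2',*q(440,356)); 
for y in (.125,.127,.129,.131): print(o+d*(y-o[1])/d[1])
a=cv2.imread('pics/w1.png');cv2.imwrite('pics/w1b.png',cv2.resize(a,(800,600),interpolation=cv2.INTER_CUBIC))
E
```

```text
[[0.4484 0.3257 0.014 ]
 [0.5368 0.3251 0.014 ]
 [0.5359 0.0977 0.014 ]
 [0.4469 0.098  0.014 ]] [0.492  0.2116 0.014 ]
[[0.4666 0.1152 0.135 ]
 [0.5162 0.1151 0.135 ]
 [0.5138 0.1309 0.135 ]
 [0.4664 0.1302 0.135 ]] [0.4908 0.1229 0.135 ]
[0.4917 0.125  0.0726]
[0.4913 0.127  0.0769]
[0.4908 0.129  0.0812]
[0.4904 0.131  0.0855]
```

View pics/w1b.png

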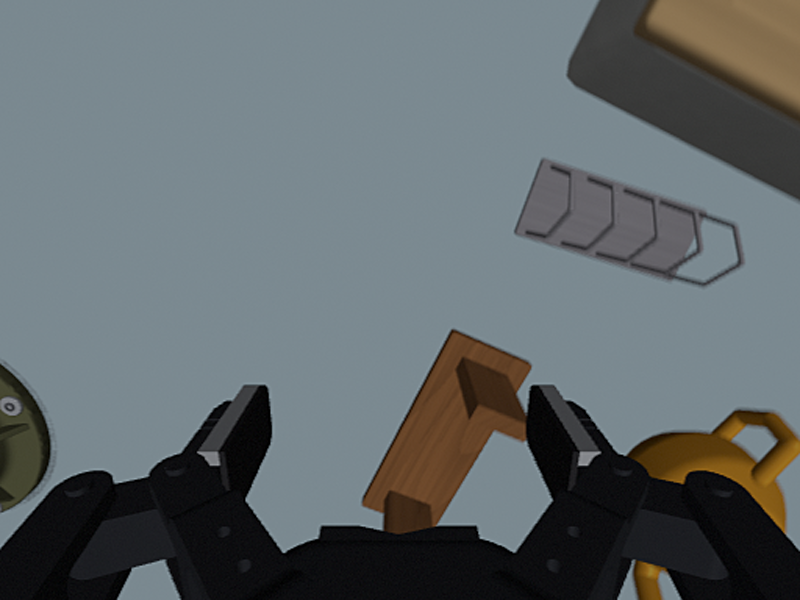

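In the tool's units: 0.738 rad is 0.4698.

Request:
advance --pt "-0.445 0.023 0.08 0 0 0.4698" --pt "-0.445 0.023 0.08 0 0 0.4698" --pt "-0.445 0.023 0.08 0 0 0.4698" --pt "-0.445 0.023 0.08 0 0 0.4698" --pt "-0.445 0.023 0.08 0 0 0.4698"

```text
time: 1.75
tcp_pos: [0.4647, -0.0232, 0.2551]
orientation: [-2.87, -1.276, -0.001]
ft_force: [1.0, 0.7, -0.2]
grip_width: 1.003
gripper_force: 0.0
```

```bash
python3 go.py 0.47 -0.2245 0.19 -42.2
```

```text
[-0.1459  0.1388  0.065 ] [-0.0003 -0.0005  0.0024] t 1.75
```

Request:
advance --pt "-0.146 0.139 0.06 0 0 0" --pt "-0.146 0.139 0.06 0 0 0" --pt "-0.146 0.139 0.06 0 0 0" --pt "-0.146 0.139 0.06 0 0 0" --pt "-0.146 0.139 0.06 0 0 0"

```text
time: 2.25
tcp_pos: [0.4691, -0.2291, 0.1941]
orientation: [2.872, 1.271, -0.006]
ft_force: [-0.8, 0.2, 0.1]
grip_width: 0.999
gripper_force: 0.0
```

```bash
python3 -c "
from h import *
snap('wrist','w3')
b=cv2.imread('pics/w3.png')
cv2.imwrite('pics/w3b.png',cv2.resize(b,(800,600),interpolation=cv2.INTER_CUBIC))
print(proj('w3',(.476,-.2245,.016)),proj('w3',(.546,-.1474,.016)))
"; python3 go.py 0.476 -0.2245 0.15 -42.2
```

```text
[257.15089912 165.96813879] [257.42083547  67.54058631]
[0.007  0.0025 0.0441] [-0.0008  0.0033  0.0001] t 2.3
```

View pics/w3b.png

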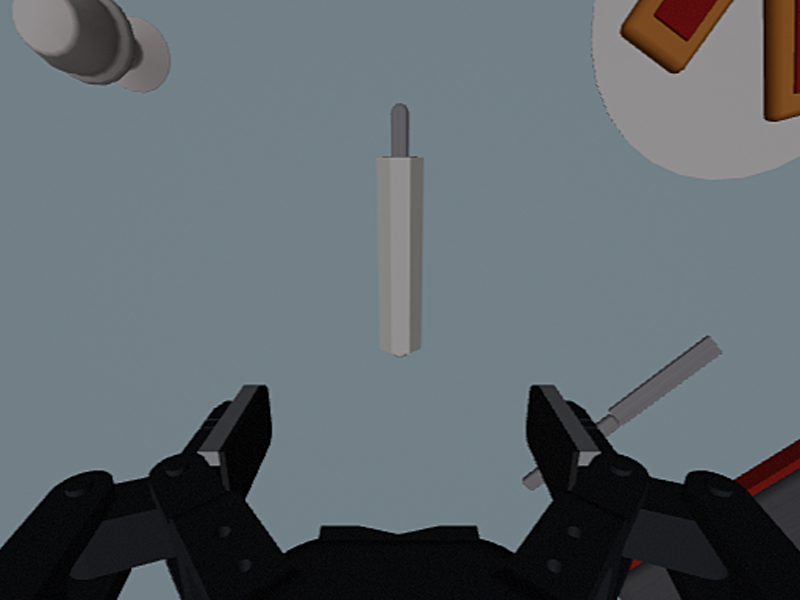

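```bash
python3 - <<'E'
from h import *
np.set_printoptions(precision=4,suppress=True)
q=lambda x,y:((x+.5)/1.5625-.5,(y+.5)/1.5625-.5)
r=onz('w3',*q(399.5,102),.016);s=onz('w3',*q(400,357),.016);d=r-s;L=np.linalg.norm(d)
print(r,s,L,np.degrees(np.arctan2(d[0],d[1])),'rod two-view',tri([('w3',*q(399.5,102)),('scene0',199,221.3),('top0',292.8,212.4)]))
d/=L;print('ctr', r-.104*d, s+.080*d)
E
```

```text
[ 0.5461 -0.1443  0.016 ] [ 0.422  -0.2818  0.016 ] 0.18521968631656857 42.06428714229156 rod two-view (array([ 0.5462, -0.1463,  0.014 ]), [np.float64(0.0020725828777597697), np.float64(0.000507626830879625), np.float64(0.0017636498156651846)])
ctr [ 0.4764 -0.2216  0.016 ] [ 0.4756 -0.2225  0.016 ]
```

In the tool's units: 0.003 rad is 0.0019.

```bash
python3 go.py 0.476 -0.222 0.003 -42.1
```

```text
[0.0093 0.0009 0.1911] [-0.0008  0.0033 -0.0017] t 2.3
```

Request:
advance --pt "0.009 0 0.05 0 0.0019 0" --pt "0.009 0 0.1 0 0.0019 0" --pt "0.009 0 0.14 0 0.0019 0" --pt "0.009 0 0.15 0 0.0019 0" --pt "0.009 0 0.15 0 0.0019 0"

```text
time: 2.8
tcp_pos: [0.4765, -0.2159, 0.0446]
orientation: [-2.864, -1.282, -0.0]
ft_force: [0.2, -0.9, 1.0]
grip_width: 0.996
gripper_force: 0.0
```

```bash
python3 go.py 0.476 -0.222 0.003 -42.1
```

```text
[-0.005   0.0039  0.0416] [-0.0032 -0.0017  0.0054] t 2.8
```

Request:
advance --pt "0 0 0.02 0 0 0" --pt "0 0 0.03 0 0 0" --pt "0 0 0.03 0 0 0"

```text
time: 3.1
tcp_pos: [0.4775, -0.2174, 0.0162]
orientation: [-2.867, -1.28, -0.005]
ft_force: [0.5, 0.0, 0.9]
grip_width: 0.994
gripper_force: 0.0
```

```bash
python3 go.py 0.476 -0.222 0.003 -42.1
```

```text
[-0.0045  0.002   0.0132] [-0.0001 -0.0036  0.0037] t 3.1
```

Request:
advance --pt "-0.0045 0.002 0.006 0 0 0" --pt "-0.0045 0.002 0.013 0 0 0" --pt "-0.0045 0.002 0.013 0 0 0"

```text
time: 3.4
tcp_pos: [0.475, -0.2227, 0.0023]
orientation: [-2.868, -1.278, -0.004]
ft_force: [-1.0, 0.7, -0.6]
grip_width: 0.996
gripper_force: 0.0
```

Request:
advance --pt "0 0 0 0 0 0" --pt "0 0 0 0 0 0" --pt "0 0 0 0 0 0" --pt "0 0 0 0 0 0" --pt "0 0 0 0 0 0" --jaw 0.0 --clamp_n 80

```text
time: 3.9
tcp_pos: [0.476, -0.2229, 0.0032]
orientation: [-2.869, -1.279, -0.006]
ft_force: [0.1, -0.3, 4.2]
grip_width: 0.355
gripper_force: 79.7
```

```bash
python3 go.py 0.476 -0.222 0.003 -42.1
```

```text
[ 0.0007 -0.0006  0.0002] [ 0.001  -0.0036  0.0028] t 3.9
```

```bash
cat > pose.py <<'E'
# pose.py theta_deg p_mm [zoff_mm xoff_mm yoff_mm]: TCP target with rod-end sphere centre at the cup floor, pushed p (negative = backed off)
import sys,subprocess; import numpy as np
th,p,dz,dx,dy=(list(map(float,sys.argv[1:]))+[0]*3)[:5]; t=np.radians(th); yaw=-.006
u=np.array([0,np.cos(t),-np.sin(t)]);z=np.array([0,-np.sin(t),-np.cos(t)])
X=np.array([dx/1e3,.084+dy/1e3,.083+dz/1e3])-(.098-p/1e3)*u+.013*z
c,s=np.cos(yaw),np.sin(yaw); W=np.array([[c,-s,0],[s,c,0],[0,0,1]])@X+[.4917,.2115,0]
print('tcp',W.round(4),flush=True); subprocess.run(['python3','go.py',*map(str,W),str(np.degrees(yaw)),str(th)])
E
```

Request:
advance --pt "0 0 -0.04 0 0 0" --pt "0 0 -0.09 0 0 0" --pt "0 0 -0.14 0 0 0" --pt "0 0 -0.19 0 0 0" --pt "0 0 -0.24 0 0 0"

```text
time: 4.4
tcp_pos: [0.4742, -0.2231, 0.2444]
orientation: [-2.868, -1.278, -0.005]
ft_force: [1.6, 0.4, -1.0]
grip_width: 0.361
gripper_force: 79.8
```

```bash
python3 pose.py 28 -35 120
```

```text
tcp [0.4915 0.172  0.254 ]
[ 0.3054 -0.2513 -0.0084] [-0.1767 -0.4703 -0.7118] t 4.4
```

In the tool's units: -0.712 rad is -0.4533.

Request:
advance --pt "0.305 -0.251 -0.02 -0.1127 -0.2992 -0.4533" --pt "0.305 -0.251 -0.02 -0.1127 -0.2992 -0.4533" --pt "0.305 -0.251 -0.02 -0.1127 -0.2992 -0.4533" --pt "0.305 -0.251 -0.02 -0.1127 -0.2992 -0.4533" --pt "0.305 -0.251 -0.02 -0.1127 -0.2992 -0.4533"

```text
time: 4.9
tcp_pos: [0.4855, 0.0283, 0.2563]
orientation: [2.088, 1.88, -0.427]
ft_force: [1.2, -0.1, -1.3]
grip_width: 0.355
gripper_force: 79.9
```

```bash
python3 pose.py 28 -35 120
```

```text
tcp [0.4915 0.172  0.254 ]
[ 0.1317 -0.0085 -0.0571] [-0.0212 -0.0634 -0.0944] t 4.9
```

In the tool's units: -0.094 rad is -0.0598.

Request:
advance --pt "0.132 -0.0085 -0.057 -0.0127 -0.0401 -0.0598" --pt "0.132 -0.0085 -0.057 -0.0127 -0.0401 -0.0598" --pt "0.132 -0.0085 -0.057 -0.0127 -0.0401 -0.0598" --pt "0.132 -0.0085 -0.057 -0.0127 -0.0401 -0.0598" --pt "0.132 -0.0085 -0.057 -0.0127 -0.0401 -0.0598"

```text
time: 5.4
tcp_pos: [0.4921, 0.1711, 0.2527]
orientation: [1.959, 1.942, -0.49]
ft_force: [0.5, -1.2, -0.9]
grip_width: 0.358
gripper_force: 79.9
```

```bash
python3 pose.py 28 -35 0; python3 -c "
from h import *
snap('wrist','w4')
from scipy.spatial.transform import Rotation as Ro
s=arm.read_state();R=Ro.from_rotvec(s['orientation'])
for p in ((.104,0,-.013),(.07,0,-.013),(.098,0,-.013)): print(proj('w4',R.apply(p)+s['tcp_pos']),(proj('w4',R.apply(p)+s['tcp_pos'])+.5)*1.5625-.5)
b=cv2.imread('pics/w4.png')
cv2.imwrite('pics/w4b.png',cv2.resize(b,(800,600),interpolation=cv2.INTER_CUBIC))
"
```

```text
tcp [0.4915 0.172  0.134 ]
[ 0.0565 -0.0004  0.1045] [-0.0039 -0.0008 -0.0021] t 5.4
[256.74876687  44.06364951] [401.45119823  69.13070236]
[256.34700124 128.33168384] [400.82343944 200.799506  ]
[256.67270369  60.01746531] [401.33234951  94.05853955]
```

View pics/w4b.png

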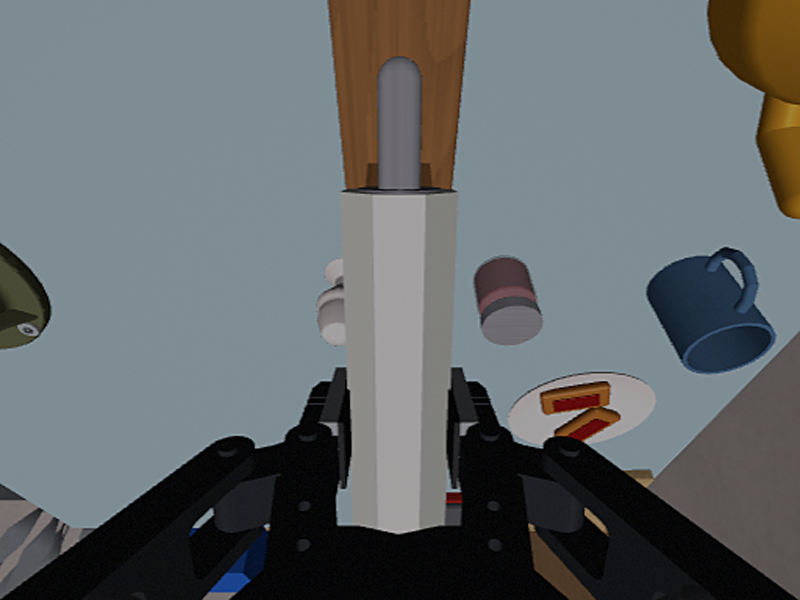

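In the tool's units: -0.003 rad is -0.0019.

Request:
advance --pt "0.02 0 0.035 -0.0019 0 0" --pt "0.038 0 0.07 -0.0019 0 0" --pt "0.056 0 0.104 -0.0019 0 -0.0013" --pt "0.056 0 0.104 -0.0019 0 -0.0013"

```text
time: 5.85
tcp_pos: [0.4892, 0.1671, 0.1315]
orientation: [1.96, 1.94, -0.5]
ft_force: [-0.1, -0.8, -1.2]
grip_width: 0.356
gripper_force: 79.8
```

```bash
python3 pose.py 28 -12 0; python3 -c "
from h import *
snap('scene','s1')
b=cv2.imread('pics/s1.png')[75:195,200:360]
cv2.imwrite('pics/s1b.png',cv2.resize(b,(800,600),interpolation=cv2.INTER_CUBIC))
"
```

```text
tcp [0.4916 0.1923 0.1232]
[ 0.0261  0.0021 -0.0046] [-0.0091  0.0035 -0.0022] t 5.85
```

View pics/s1b.png

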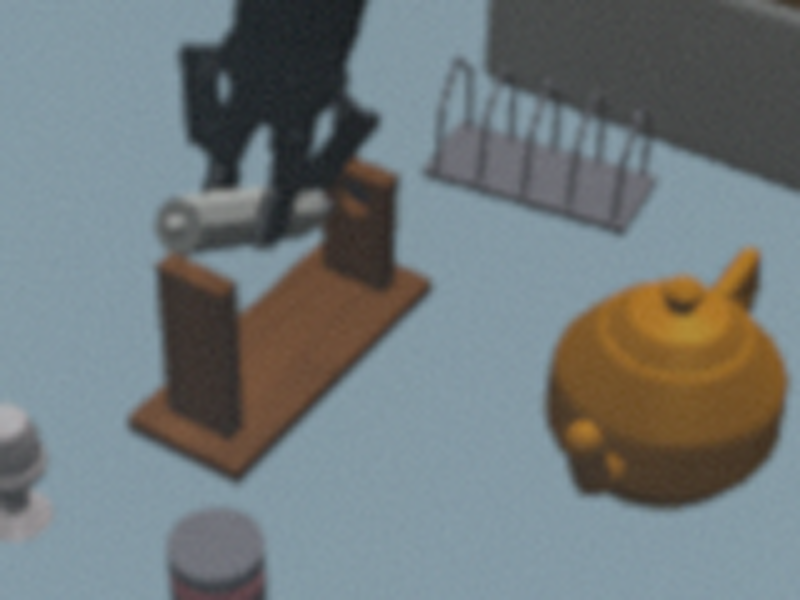

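In the tool's units: -0.009 rad is -0.0057.

Request:
advance --pt "0.013 0.002 -0.0046 -0.0057 0.0022 -0.0013" --pt "0.023 0.002 -0.0046 -0.0057 0.0022 -0.0013" --pt "0.023 0.002 -0.0046 -0.0057 0.0022 -0.0013"

```text
time: 6.2
tcp_pos: [0.495, 0.1948, 0.13]
orientation: [1.952, 1.945, -0.472]
ft_force: [-1.5, -3.8, -1.6]
grip_width: 0.356
gripper_force: 79.6
```

```bash
python3 pose.py 28 -3 0
```

```text
tcp [0.4916 0.2002 0.1189]
[ 0.0099 -0.0035  0.0072] [ 0.01   -0.0059  0.0001] t 6.2
```

Request:
advance --pt "0 0 0 0 0 0" --pt "0 0 0 0 0 0"

```text
time: 6.4
tcp_pos: [0.4946, 0.1934, 0.1291]
orientation: [1.954, 1.944, -0.473]
ft_force: [-0.2, -1.8, -1.3]
grip_width: 0.355
gripper_force: 79.7
```

```bash
python3 pose.py 28 -12 0;python3 -c "
from h import *
for i in range(3): vision.get_image('wrist');s=arm.read_state();print(s['time'],s['tcp_pos'],s['ft_force'])"
```

```text
tcp [0.4916 0.1923 0.1232]
[ 0.0017 -0.003   0.0057] [ 0.0081 -0.006  -0.001 ] t 6.4
6.45 [0.49457109 0.1933804  0.12899349] [-1.06464305 -0.81267622 -1.92552306]
6.5 [0.49456668 0.19338448 0.12894779] [-0.44356685 -1.26844778 -1.69744617]
6.55 [0.49457936 0.19344408 0.12894673] [ 0.31374652 -1.56507918 -1.45896105]
```

In the tool's units: 0.008 rad is 0.0051.

Request:
advance --pt "-0.006 -0.003 0 0.0051 -0.0038 0" --pt "-0.006 -0.003 0.0057 0.0051 -0.0038 0" --pt "-0.006 -0.003 0.0057 0.0051 -0.0038 0" --pt "-0.006 -0.003 0.0057 0.0051 -0.0038 0"

```text
time: 6.95
tcp_pos: [0.4914, 0.1854, 0.1263]
orientation: [1.955, 1.942, -0.488]
ft_force: [0.1, -0.2, -1.1]
grip_width: 0.356
gripper_force: 79.8
```

```bash
python3 pose.py 28 -12 0
```

```text
tcp [0.4916 0.1923 0.1232]
[ 0.0075  0.0001 -0.0005] [-0.0001  0.0002 -0.0007] t 6.95
```

Request:
advance --pt "0.006 0 0 0 0 0" --pt "0.012 0 0 0 0 0" --pt "0.0165 0 0 0 0 0" --pt "0.0165 0 0 0 0 0"

```text
time: 7.35
tcp_pos: [0.4913, 0.2011, 0.1181]
orientation: [1.953, 1.944, -0.488]
ft_force: [-0.3, -0.4, -1.4]
grip_width: 0.358
gripper_force: 79.8
```

```bash
python3 pose.py 28 0 0
```

```text
tcp [0.4916 0.2029 0.1175]
[ 0.0018  0.0004 -0.0003] [0.0002 0.0004 0.001 ] t 7.35
```

Request:
advance --pt "0.003 0 0 0 0 0" --pt "0.004 0 0 0 0 0" --pt "0.004 0 0 0 0 0"

```text
time: 7.65
tcp_pos: [0.4917, 0.2027, 0.117]
orientation: [1.955, 1.941, -0.489]
ft_force: [-0.1, -1.7, 0.4]
grip_width: 0.354
gripper_force: 79.8
```

```bash
python3 pose.py 28 0 0
```

```text
tcp [0.4916 0.2029 0.1175]
[-0.0001 -0.     -0.0006] [-0.0005  0.0017 -0.0013] t 7.65
```

Request:
advance --pt "0.004 0 0 0 0 0" --pt "0.008 0 0 0 0 0" --pt "0.009 0 0 0 0 0" --pt "0.009 0 0 0 0 0"

```text
time: 8.05
tcp_pos: [0.4919, 0.2106, 0.1127]
orientation: [1.955, 1.94, -0.489]
ft_force: [0.3, -5.5, 1.5]
grip_width: 0.353
gripper_force: 79.8
```

```bash
python3 pose.py 28 17 0
```

```text
tcp [0.4917 0.2179 0.1095]
[ 0.0078 -0.0002 -0.0006] [-0.0002  0.002  -0.0013] t 8.05
```

Request:
advance --pt "0.004 0 0 0 0 0" --pt "0.008 0 0 0 0 0" --pt "0.0085 0 0 0 0 0" --pt "0.0085 0 0 0 0 0"

```text
time: 8.45
tcp_pos: [0.4919, 0.2152, 0.1092]
orientation: [1.955, 1.936, -0.495]
ft_force: [-0.7, -9.6, 2.1]
grip_width: 0.356
gripper_force: 79.8
```

```bash
python3 pose.py 28 17 0;python3 pose.py 14 17 0
```

```text
tcp [0.4917 0.2179 0.1095]
[ 0.0022 -0.0002 -0.0016] [-0.0021  0.0066 -0.0032] t 8.45
tcp [0.4917 0.2138 0.09  ]
[ 0.0079 -0.0002  0.0176] [-0.0017  0.2509 -0.0034] t 8.45
```

```bash
python3 pose.py 14 14 0; python3 pose.py 20 14 0
```

```text
tcp [0.4917 0.2109 0.0907]
[ 0.005  -0.0002  0.0183] [-0.0017  0.2509 -0.0034] t 8.45
tcp [0.4917 0.2121 0.0995]
[ 0.0019 -0.0002  0.01  ] [-0.0019  0.1462 -0.0033] t 8.45
```

In the tool's units: 0.25 rad is 0.1592.

Request:
advance --pt "0.0008 0 0.005 0 0.0446 0" --pt "0.0019 0 0.01 0 0.0929 0" --pt "0.0034 0 0.014 0 0.1273 0" --pt "0.005 0 0.018 0 0.1592 0" --pt "0.005 0 0.018 0 0.1592 0"

```text
time: 8.95
tcp_pos: [0.4906, 0.2092, 0.089]
orientation: [2.106, 2.082, -0.262]
ft_force: [-0.9, -7.7, -2.9]
grip_width: 0.355
gripper_force: 80.0
```

```bash
python3 pose.py 14 14 0;python3 pose.py 8 14 0
```

```text
tcp [0.4917 0.2109 0.0907]
[ 0.0012  0.0011 -0.0021] [-0.0048 -0.     -0.0049] t 8.95
tcp [0.4917 0.2105 0.0818]
[0.003  0.0012 0.0066] [-0.0045  0.1047 -0.0051] t 8.95
```

In the tool's units: 0.105 rad is 0.0668.

Request:
advance --pt "0.0025 0.001 0.003 -0.0025 0.0318 -0.0032" --pt "0.004 0.001 0.0066 -0.0025 0.0668 -0.0032" --pt "0.004 0.001 0.0066 -0.0025 0.0668 -0.0032"

```text
time: 9.25
tcp_pos: [0.491, 0.2113, 0.081]
orientation: [2.156, 2.144, -0.153]
ft_force: [-1.4, -8.3, -4.2]
grip_width: 0.352
gripper_force: 80.1
```

```bash
python3 pose.py 8 14 0;python3 pose.py 0 14 0; python3 -c "
from h import *
snap('scene','s2')
b=cv2.imread('pics/s2.png')[75:165,210:330]
cv2.imwrite('pics/s2b.png',cv2.resize(b,(800,600),interpolation=cv2.INTER_CUBIC))
"
```

```text
tcp [0.4917 0.2105 0.0818]
[-0.0009  0.0007 -0.0006] [-0.0019  0.0005  0.0008] t 9.25
tcp [0.4917 0.2115 0.07  ]
[0.0017 0.0007 0.0109] [-0.0019  0.1401  0.0007] t 9.25
```

View pics/s2b.png

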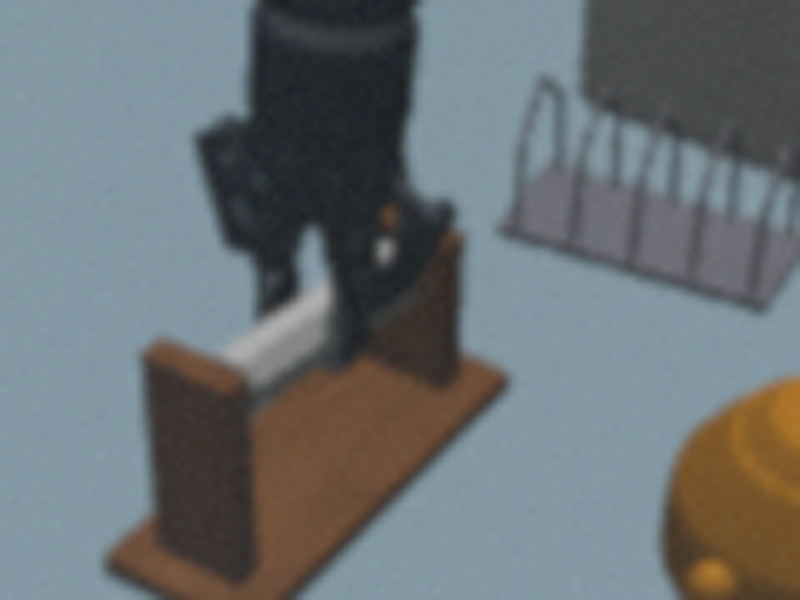

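In the tool's units: 0.14 rad is 0.0891.

Request:
advance --pt "0.001 0.0007 0.005 -0.0013 0.0446 0" --pt "0.002 0.0007 0.011 -0.0013 0.0891 0" --pt "0.002 0.0007 0.011 -0.0013 0.0891 0"

```text
time: 9.6
tcp_pos: [0.4911, 0.2118, 0.0693]
orientation: [-2.226, -2.215, 0.0]
ft_force: [-4.3, -7.1, -3.1]
grip_width: 0.355
gripper_force: 80.5
```

```bash
python3 pose.py 0 14 2; python3 -c "
from h import *
s=arm.read_state();print(s['torque'])
snap('wrist','w5')
b=cv2.imread('pics/w5.png')
cv2.imwrite('pics/w5b.png',cv2.resize(b,(800,600),interpolation=cv2.INTER_CUBIC))
"
```

```text
tcp [0.4917 0.2115 0.072 ]
[-0.0003  0.0006 -0.0027] [-0.0011 -0.0008  0.0009] t 9.6
[-1.76522684  0.69375303  0.27702374]
```

View pics/w5b.png

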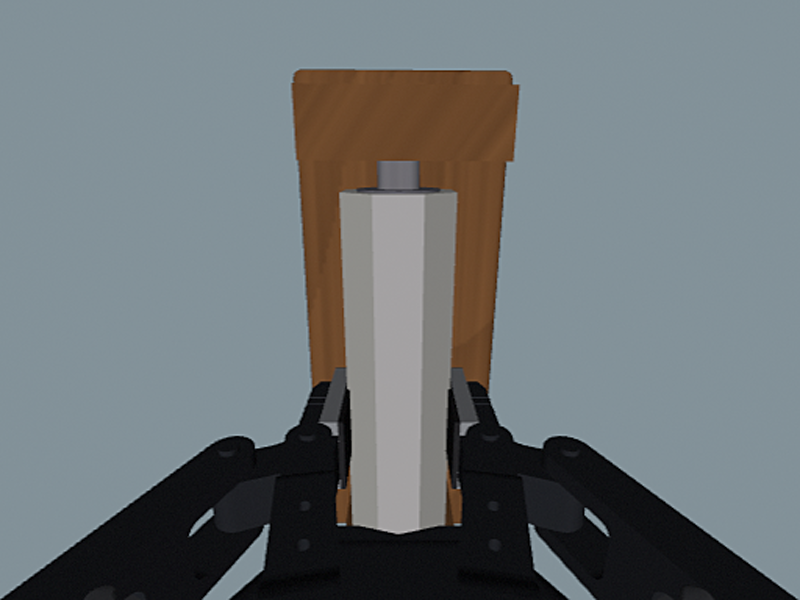

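Request:
advance --pt "0 0.001 -0.002 0 0 0" --pt "-0.003 0.001 -0.002 0 0 0" --pt "-0.006 0.001 -0.002 0 0 0" --pt "-0.006 0.001 -0.002 0 0 0"

```text
time: 10.05
tcp_pos: [0.4926, 0.2089, 0.0721]
orientation: [-2.223, -2.22, -0.003]
ft_force: [-1.5, -6.4, -3.5]
grip_width: 0.35
gripper_force: 80.2
```

```bash
python3 pose.py 0 1 2
```

```text
tcp [0.4916 0.1985 0.072 ]
[-0.0104 -0.001   0.0001] [ 0.001  -0.0014  0.0048] t 10.05
```

Request:
advance --pt "-0.003 0 0 0 0 0" --pt "-0.005 0 0 0 0 0" --pt "-0.005 0 0 0 0 0" --pt "-0.005 0 0 0 0 0"

```text
time: 10.45
tcp_pos: [0.4931, 0.2052, 0.0725]
orientation: [-2.222, -2.221, -0.006]
ft_force: [-1.7, -5.2, -2.9]
grip_width: 0.353
gripper_force: 80.3
```

```bash
python3 pose.py 0 1 2
```

```text
tcp [0.4916 0.1985 0.072 ]
[-0.0067 -0.0014  0.0005] [ 0.0023 -0.003   0.0055] t 10.45
```

Units first: turns go in shares of pi/2 rad. So 0.004 rad is 0.0025.

Request:
advance --pt "-0.003 -0.001 0 0 0 0.0025" --pt "-0.005 -0.001 0 0 0 0.0025" --pt "-0.006 -0.001 0 0 0 0.0025" --pt "-0.006 -0.001 0 0 0 0.0025"

```text
time: 10.85
tcp_pos: [0.4933, 0.2008, 0.0738]
orientation: [-2.226, -2.216, -0.013]
ft_force: [-0.9, -3.0, -2.0]
grip_width: 0.356
gripper_force: 80.4
```

```bash
python3 pose.py 0 1 2
```

```text
tcp [0.4916 0.1985 0.072 ]
[-0.0023 -0.0017  0.0017] [ 0.0052 -0.0061  0.0012] t 10.85
```

In the tool's units: -0.004 rad is -0.0025.

Request:
advance --pt "-0.002 -0.001 0.0015 0.0019 -0.0025 0" --pt "-0.003 -0.001 0.0015 0.0019 -0.0025 0" --pt "-0.003 -0.001 0.0015 0.0019 -0.0025 0"

```text
time: 11.15
tcp_pos: [0.4932, 0.2, 0.073]
orientation: [-2.226, -2.216, -0.011]
ft_force: [0.4, 3.6, -1.5]
grip_width: 0.353
gripper_force: 80.6
```

```bash
python3 pose.py 0 1 2;  python3 -c "
from h import *
snap('wrist','w6');b=cv2.imread('pics/w6.png')
cv2.imwrite('pics/w6b.png',cv2.resize(b,(800,600),interpolation=cv2.INTER_CUBIC))
"
```

```text
tcp [0.4916 0.1985 0.072 ]
[-0.0015 -0.0016  0.001 ] [ 0.0046 -0.0053  0.0018] t 11.15
```

Request:
advance --pt "0.001 0 0 0 0 0" --pt "0.001 0 0 0 0 0"

```text
time: 11.4
tcp_pos: [0.4932, 0.2, 0.073]
orientation: [2.226, 2.216, 0.009]
ft_force: [0.8, 2.3, 0.6]
grip_width: 0.355
gripper_force: 80.8
```

Request:
advance --pt "0 0 0 0 0 0" --pt "0 0 0 0 0 0" --pt "0 0 0 0 0 0" --pt "0 0 0 0 0 0" --pt "0 0 0 0 0 0" --jaw 1.0

```text
time: 11.9
tcp_pos: [0.4924, 0.1985, 0.0721]
orientation: [2.227, 2.216, 0.004]
ft_force: [-0.6, 0.0, 0.0]
grip_width: 1.001
gripper_force: 0.0
```

Request:
advance --pt "0 0 0 0 0 0" --pt "0 0 -0.02 0 0 0" --pt "0 0 -0.05 0 0 0" --pt "0 0 -0.09 0 0 0" --pt "0 0 -0.13 0 0 0"

```text
time: 12.4
tcp_pos: [0.4917, 0.1982, 0.2033]
orientation: [2.227, 2.216, 0.003]
ft_force: [1.4, 0.7, 0.5]
grip_width: 1.004
gripper_force: 0.0
```

```bash
python3 - <<'E'
from h import *
snap('wrist','w7');snap('scene','s7');snap('top','t7')
for f in ('w7','s7','t7'):
    b=cv2.imread(f'pics/{f}.png').astype(int)
    E=lambda z:np.array([proj(f,(.4917+x+(-.006)*-y,.2115+y,z+h)) for z in [z] for y in (-.08,.06) for x,h in ((-.0066,.016),(.0066,.016),(-.016,-.0066),(.016,-.0066),(.016,.0066),(-.016,.0066))])
    e=E(.085);lo,hi=e.min(0).astype(int)-8,e.max(0).astype(int)+8
    c=b[max(lo[1],0):hi[1],lo[0]:hi[0]]
    m=((c.max(2)-c.min(2)<26)&(c.min(2)>105)).astype(np.uint8)
    n,l,s,_=cv2.connectedComponentsWithStats(m)
    k=1+s[1:,4].argmax();print(f,'found',s[k][:2]+np.maximum(lo,0),s[k][:2]+s[k][2:4]+np.maximum(lo,0),s[k][4],cv2.minAreaRect(cv2.findNonZero((l==k).astype(np.uint8))))
    for z in (.085,.078,.030):e=E(z);print('  exp z',z,e.min(0).round(1),e.max(0).round(1))
E
```

```text
w7 found [238 110] [275 261] 5075 ((28.0, 84.0), (150.0, 36.0), 90.0)
  exp z 0.085 [236.4 109. ] [273.6 258.7]
  exp z 0.078 [236.9 108.8] [273.1 255. ]
  exp z 0.03 [239.6 107.8] [270.2 233.8]
s7 found [230 112] [271 138] 274 ((22.863712310791016, 22.44424819946289), (17.25395965576172, 41.52849578857422), 67.2490234375)
  exp z 0.085 [237.2 112.1] [270.9 143.4]
  exp z 0.078 [237.3 113.8] [270.9 145.1]
  exp z 0.03 [238.1 125.3] [270.7 156.3]
t7 found [201 221] [214 230] 99 ((44.0, 13.0), (8.0, 12.0), 90.0)
  exp z 0.085 [171.4 220.8] [213.5 230.7]
  exp z 0.078 [171.7 221.1] [213.6 230.9]
  exp z 0.03 [173.8 222.9] [214.5 232.4]
```

```bash
python3 -c "
from cell import arm, vision
print(arm.hand_in())"
```

```text
the job is handed in; nothing more can be done
None
```

The spindle is back in the holder, with the rod in the low cup and the stub in the high cup. It was released at about 12 s, a last wrist-camera measurement showed it level at cup height, and I handed the job in; the hand-in call gave no verdict.

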